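Clear the bench plate, then hold the loupe over the pendant in focus

TASK

With the brush, not your fingers, sweep the three brass offcuts off the steel bench plate into the catch pan at its end, and stand the brush back on its bristles on the bench top. Then pick up the loupe by its handle and finish holding it still and level, lens centred over the clamped pendant and at the height of the gauge's pointer; do not put it down or let go. Do not knock the loupe against the plate or the pendant, or shift the gauge's pointer, and leave the other tools where they lie.

Things in the scene. Friction and masses are not known exactly. Their poses are not given: they have to be found in the camera images.
- block: Fixed steel bench plate with a catch pan on its -y end, a pendant clamped at x 0, y 62 and a gauge rod. Origin on the bench top, z up. Plate: x -70..70, y -80..90 mm, top at z 25; rails 6 mm wide and high stand along both x edges, leaving a channel x -64..64.
- field (a point): Point on the plate's top at its frame's x 0, y 0; axes as block. The offcuts start at x -36..36, y -58..-24 mm from here (centres), with free plate behind them up to y 44, where the pendant's nest begins. Sweep towards -y, into the pan.
- pan (a point): Centre of the catch pan's inner floor, 3 mm above the bench top; axes as block. Aluminium, open on top; inner x -75..75 mm, y -53..53 (its +y side is the plate's 25 mm high end face); the other walls are 3 mm thick, 16 mm high above the bench.
- part (a point): Centre of the top of the clamped brass pendant (26 mm disc with a small domed steel boss) on a round dark wooden nest 36 mm in diameter; 45 mm above the bench top, 20 mm above the plate. Fixed. Axes as block.
- focus (a point): Tip of the gauge's pointer, a dark level pin 6 mm thick that marks the lens's focal height; 54 mm from the pendant's axis towards the plate's +x, 95..145 mm above the bench. It sticks out 34 mm from a collar (18 mm diameter, slides at 4 N, stays if not pushed) on an upright 8 mm rod at plate x 88, y 62, top 163 mm above the bench.
- brush: Block brush (loose, about 140 g), standing on its bristles on the bench. Origin at the centre of its underside; long side along its own x. Stiff black bristles 96 by 26 mm, 22 mm high; wooden back 100 by 30 mm up to z 36; upright wooden grip 40 (x) by 22 (y) mm from z 36 to z 86.
- brush_grip (a point): Point on the axis of the brush's upright grip, 68 mm above its underside; axes as the brush. Take it across the 22 mm (its y).
- loupe: Hand loupe (loose, about 110 g), lying flat on the bench. Origin at the underside of the lens ring's centre, z up, handle along its -x. Steel ring 64 mm in diameter, 12 mm thick, with a glass; wooden handle 18 wide (y), 20 high (z 0..20), from x -136 to -41 mm.
- lens (a point): Centre of the loupe's lens, 6 mm above the loupe's underside; axes as the loupe.
- loupe_grip (a point): Point in the loupe's handle, 75 mm from the lens centre, 10 mm above its underside; axes as the loupe. Take it across the 18 mm (its y).
- scrap_bar: Brass bar offcut 14 by 12 by 11 mm, loose on the plate. Origin at the centre of its underside as it starts.
- scrap_stub: Brass round-bar stub, 15 mm in diameter, 10 mm high, loose on the plate. Origin at the centre of its underside as it starts.
- scrap_angle: Brass L-shaped offcut, 14 by 12 mm, 12 mm high, loose on the plate. Origin near the centre of its underside as it starts.
- pliers: Bystander: pliers lying flat, 120 mm long, 14 mm high, beyond the plate. Leave alone.
- mandrel: Bystander: tapered steel ring mandrel lying flat, 200 mm long, 22 mm thick, between robot and plate. Leave alone.
- hammer: Bystander: hammer lying flat beyond the plate, 220 mm long. Leave alone.
- dish: Bystander: small copper dish, 64 mm in diameter, 22 mm high, left beyond the plate. Leave alone.
- spool: Bystander: copper ring 40 mm in diameter, 22 mm high, right beyond the plate. Leave alone.
- jar: Bystander: glass jar 48 mm in diameter, 60 mm high, beyond the plate. Leave alone.
Things that resemble listed ones, but are neither listed nor needed, are in the scene too. Of the things shaped like the brush, the wooden one is meant.

How it is judged (in metres and radians):
On the way, in this order (a step that is already met when the one before it is completed fails the run):
1. the brush is in the gripper and lifted (height (world z) of brush above 0.015 m and contact force between the fingers and brush above 1 N), for 0.1 s.
2. all three offcuts lie in the catch pan while the brush is still held (x of scrap_bar in the frame of pan between -0.075 and 0.075 m and y of scrap_bar in the frame of pan between -0.0535 and 0.0535 m and z of each of scrap_bar, scrap_stub, scrap_angle in the frame of pan below 0.025 m and x of scrap_stub in the frame of pan between -0.075 and 0.075 m and y of scrap_stub in the frame of pan between -0.0535 and 0.0535 m and x of scrap_angle in the frame of pan between -0.075 and 0.075 m and y of scrap_angle in the frame of pan between -0.0535 and 0.0535 m and contact force between the fingers and brush above 1 N), for 0.2 s.
3. the brush stands on its bristles on the bench top, let go (height (world z) of brush below 0.01 m and angle between brush's own z axis and vertical below 0.2 rad and contact force between the fingers and brush below 0.2 N and linear speed of brush below 0.03 m/s and horizontal distance between brush and pan above 0.055 m), for 0.2 s.
4. the loupe is in the gripper and lifted (height (world z) of loupe above 0.03 m and contact force between the fingers and loupe above 1 N), for 0.1 s.
At the end, for the whole second after the job is handed in: Loupe held still in the gripper, touching nothing else: lens centre within 12 mm of the pendant's axis and 8 mm of the pointer's height, tilted under 0.1 rad; the three offcuts in the catch pan; the brush let go, standing on its bristles on the bench top, not in the pan (all of step 3 and horizontal distance between lens and part below 0.012 m and z of lens in the frame of focus between -0.008 and 0.008 m and angle between loupe's own z axis and vertical below 0.1 rad and contact force between the fingers and loupe above 1 N and linear speed of loupe below 0.02 m/s and contact force between loupe and block below 0.3 N and contact force between loupe and brush below 0.3 N and x of scrap_bar in the frame of pan between -0.075 and 0.075 m and y of scrap_bar in the frame of pan between -0.0535 and 0.0535 m and z of each of scrap_bar, scrap_stub, scrap_angle in the frame of pan below 0.025 m and x of scrap_stub in the frame of pan between -0.075 and 0.075 m and y of scrap_stub in the frame of pan between -0.0535 and 0.0535 m and x of scrap_angle in the frame of pan between -0.075 and 0.075 m and y of scrap_angle in the frame of pan between -0.0535 and 0.0535 m); the arm keeps its last pose, push and grip.
It fails at once if an offcut is touched by the fingers or the arm (contact force between any of the fingers, the arm and scrap_bar above 0.5 N or contact force between any of the fingers, the arm and scrap_stub above 0.5 N or contact force between any of the fingers, the arm and scrap_angle above 0.5 N).
It fails at once if an offcut is pushed with the loupe (contact force between loupe and scrap_bar above 0.5 N or contact force between loupe and scrap_stub above 0.5 N or contact force between loupe and scrap_angle above 0.5 N).
It fails at once if the loupe is knocked against the plate, pendant or gauge (more than 2 N) (contact force between loupe and block above 2 N).
It fails at once if the gauge's pointer is shifted more than 4 mm (distance of focus from where it was at the start of the episode above 0.004 m).
It fails at once if another tool is moved more than 30 mm (distance of any of pliers, mandrel, hammer, dish, spool, jar from where it was at the start of the episode above 0.03 m).
It also fails if it takes over 72 s, if anything falls off the work surface, if the arm or the gripper's body presses on something with over 40 N, if the wrist force passes 120 N, or if a joint passes its speed limit or range.

ROBOT

A 6-joint arm with a two-finger parallel gripper is mounted at the origin on the work surface. World frame = base frame: x ahead of the robot, y to its left, z up, the work surface at z = 0. Lengths are in mm, angles in rad, forces in N, time in s.
With the tool pointing down it reaches from about 300 to 850 mm from the base axis. Payload 5.4 kg.
Tool frame: the origin (TCP) lies on the centre line of the jaws, within the pads' length; the fingertips stand 8 mm ahead of it and the grasp point (between the pads) lies 11 mm behind it; z points along the fingers, y is the line along which they close (so a half turn about z gives the same grasp; the last joint's range is limited). The gripper opens to 85 mm and grips with 20 to 120 N. Pads are 22 mm wide; open, the fingers measure 114 mm over their backs; the gripper's body (76 mm by 85 mm) begins 54 mm behind the grasp point. The pads swing forward as they close: fully open they stand 13 mm farther back than shut.
Start: joints at [0.948, 0.158, 1.597, -0, 1.386, -0.21], TCP at [230.684, 526.679, 239.299] pointing down, gripper open.
Joint ranges: [-2.91, 2.91], [-0.94, 2.29], [0.18, 2.7], [-1.29, 4.43], [0.17, 2.64], [-3, 3]. Speed limits (rad/s): [2.57, 2.57, 3.14, 3.14, 3.14, 3.14].

INTERFACE

Orientations are given as [roll, pitch, yaw] about the fixed x, y, z axes, in that order (R = Rz(yaw) Ry(pitch) Rx(roll)).
In Python, from cell import get_obs, capture, job_done gives the robot as it stands.
- The arm moves only by the shell command python3 -m creep 'ROWS' [FORCE]. ROWS is JSON, a list of rows, each an object with "linear": the shift along the world's x, y, z in cm, a list of three; "spin": the turn about the world's z in rad; "gripper": the closure, from -1 (fully open) to 1 (shut). In form: [{"linear": [dx, dy, dz], "spin": spin, "gripper": gripper}, ...]. A call has exactly 5 rows; each row shifts and turns the commanded pose from where the row before left it; what a row does not reach is not made up. A row lasts 1/12 s, in which the tool goes at most 41.7 mm and 7.16 degrees, less where a joint would pass 70% of its speed; a pose out of reach is approached as far as the arm can. A call is refused whole if a number of a shift passes 4.17 or a number of a turn 0.125, either way. A call with a gripper value outside its range is refused whole. The fingers move at their own pace and stop on an object; FORCE is the grip in N (left out, the last holds). Time passes only in rows, so rows that do not move let the fingers close, or fill a call up. It gives the time, the measured TCP pose, the force, the opening and the grip force at its end, in the units of the state.
- get_obs(): the state, without advancing time (a new reading comes with each control period).
- capture(name): name is "scene" or "top"; returns a dict with "image" (400x640x3 uint8, red, green, blue), "camera_matrix" (3x3 intrinsics, pixels), "k1" (the pictures are not rectified: a ray, as slopes to the right and down, at radius r is drawn at 1 + k1 r^2 times it, then the intrinsics apply), "xyz" and "attitude" of the camera in the world. Camera axes: x right, y down, z forward; pixel columns grow to the right and rows downward; lengths in mm; the calibration is good to about 2 mm. A picture is of the moment at which its call begins. There is no depth.
- job_done(): hands the job in; it is judged then, once.
The state is a dict: "t": time; "q": joint angles; "qd": joint speeds; "joint_efforts": joint torques, N m; "tcp_pos": TCP position; "ee_rot": TCP orientation; "wrist_force": force on the tool from outside, world axes, zero at the start; "wrist_torque": the same for the moment, N m; "gripper_width": finger opening in mm; "finger_force": force on a finger pad.
Only numpy, scipy, OpenCV 4.12 (cv2) and the standard library are available. Lean on these libraries where they do the work, as an engineer would, in place of code of your own. Each camera call takes 0.05 s, during which the arm holds its last target. There are 200 camera calls.

## Working session

There is one attempt and no reset: what is moved stays moved. The work goes in short steps, Python scripts to look and compute and a shell command to move; the robot and the scene stay as the last step left them, time stands still between calls to the robot, and variables do not carry over. Pictures are saved under pics/ and viewed, at most 10 in all, crops included, and the job is handed in when it is done.

```bash
mkdir -p pics; cat > h.py <<'E'
import numpy as np, cv2
from cell import get_obs, capture, job_done
from scipy.spatial.transform import Rotation as R
def cam(c):
    return np.array(c["camera_matrix"],float), float(c["k1"]), np.array(c["xyz"],float), R.from_euler("xyz",c["attitude"]).as_matrix()
def ray(c,u,v):
    K,k1,p,A=cam(c)
    d=cv2.undistortPoints(np.array([[[u,v]]],float),K,np.array([k1,0,0,0,0.]))[0,0]
    return p,A@np.array([d[0],d[1],1])
def at(c,u,v,z):
    p,d=ray(c,u,v); return p+d*(z-p[2])/d[2]
def proj(c,P):
    K,k1,p,A=cam(c)
    return cv2.projectPoints(np.atleast_2d((np.array(P,float)-p)@A),np.zeros(3),np.zeros(3),K,np.array([k1,0,0,0,0.]))[0][:,0]
def snap(n):
    c=capture(n); c["image"]=np.array(c["image"],np.uint8); return c
def save(im,f): cv2.imwrite("pics/"+f,cv2.cvtColor(im,cv2.COLOR_RGB2BGR))
E
python3 - <<'E'
from h import *
import pickle
for n in("scene","top"):
    c=snap(n); save(c["image"],n+"0.png"); pickle.dump(c,open(n+"0.pkl","wb"))
    print(n,c["camera_matrix"],c["k1"],c["xyz"],c["attitude"])
print(get_obs())
E
```

```text
scene [[412.4783468    0.         319.87962112]
 [  0.         412.4783468  197.92676666]
 [  0.           0.           1.        ]] 0.030715076176019533 [1277.87721098 -169.66047124  905.66320834] [-2.4266894  -0.00586997  1.28287571]
top [[520.23191821   0.         320.43346754]
 [  0.         520.23191821 197.69995219]
 [  0.           0.           1.        ]] -0.018650210321659783 [ 430.20342557   53.91906342 1437.04049865] [-3.04906389e+00 -8.56368101e-05 -1.59703312e+00]
{'t': 0.1, 'q': array([ 9.47917855e-01,  1.58995521e-01,  1.59810586e+00, -2.76730736e-05,
        1.38617888e+00, -2.10099518e-01]), 'qd': array([ 0.00249428, -0.00281972, -0.00563773,  0.00094264,  0.00039481,
        0.00152808]), 'joint_efforts': array([ 5.94388496e-06, -3.96988571e+01, -3.32339323e+01, -1.73509106e-04,
        4.20665368e-03, -9.52911734e-06]), 'tcp_pos': array([230.38005969, 526.26002347, 238.41022425]), 'ee_rot': array([-3.13993649e+00, -3.25365718e-04,  2.72881853e+00]), 'wrist_force': array([ 0.2416861, -0.8260649, -0.2686133]), 'wrist_torque': array([0.00891272, 0.01487957, 0.00718873]), 'finger_force': 0.0, 'gripper_width': 85.50486775473898}
```

```bash
ls -la . ; ls pics
```

```text
total 1520
drwxr-xr-x  3 agent agent   4096 Dec  1 21:44 .
drwxr-xr-x 23 root  root    4096 Dec  1 21:44 ..
-rw-r--r--  1 agent agent    804 Dec  1 21:44 h.py
drwxr-xr-x  2 agent agent   4096 Dec  1 21:44 pics
-rw-r--r--  1 agent agent 768473 Dec  1 21:44 scene0.pkl
-rw-r--r--  1 agent agent 768473 Dec  1 21:44 top0.pkl
scene0.png
top0.png
```

View pics/top0.png

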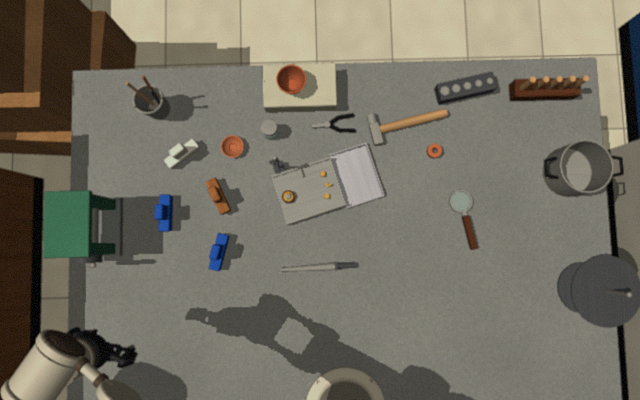

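View pics/scene0.png

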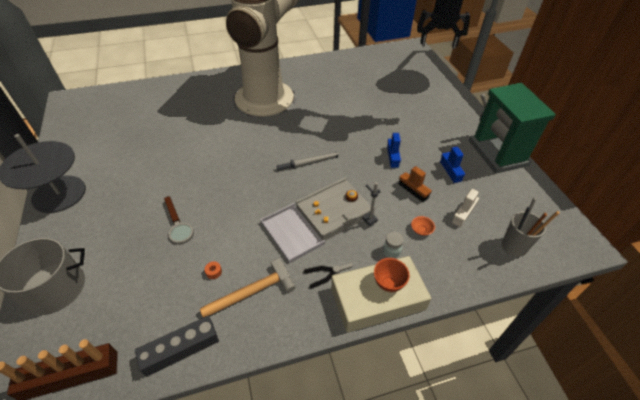

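Top view: brush-shaped candidates are blue (164,213), blue (218,252), white (181,153) and brown wooden (218,196). The brown one fits "wooden". The plate is at (310,190), with the pan to its right at (358,177). The only loupe is at (461,202), with its handle towards (472,248). An enlarged crop will confirm the brush and plate.

```bash
python3 - <<'E'
from h import *
import pickle
c=pickle.load(open("top0.pkl","rb")); s=pickle.load(open("scene0.pkl","rb"))
a=cv2.resize(c["image"][135:235,195:395],None,fx=4,fy=4,interpolation=cv2.INTER_CUBIC)
b=cv2.resize(s["image"][130:250,255:455],None,fx=4,fy=4,interpolation=cv2.INTER_CUBIC)
save(a,"cropT.png"); save(b,"cropS.png")
for p in [(320,200),(420,200),(320,100),(218,196),(461,202)]: print(p,at(c,*p,0).round(0))
E
```

```text
(320, 200) [557.  52.   0.]
(420, 200) [ 550. -226.    0.]
(320, 100) [841.  44.   0.]
(218, 196) [576. 335.   0.]
(461, 202) [ 541. -339.    0.]
```

View pics/cropT.png

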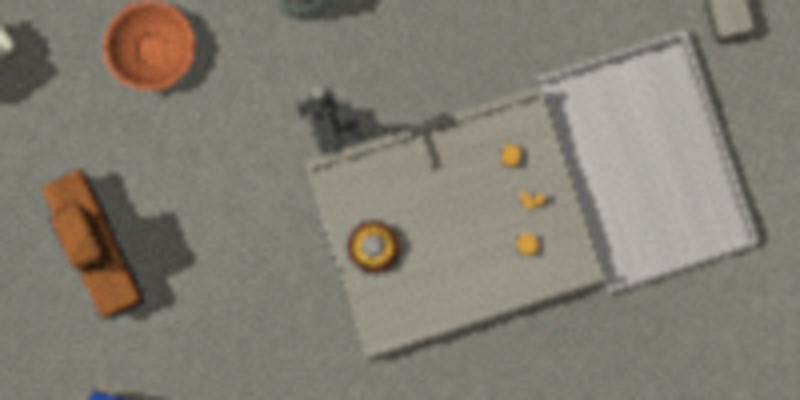

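View pics/cropS.png

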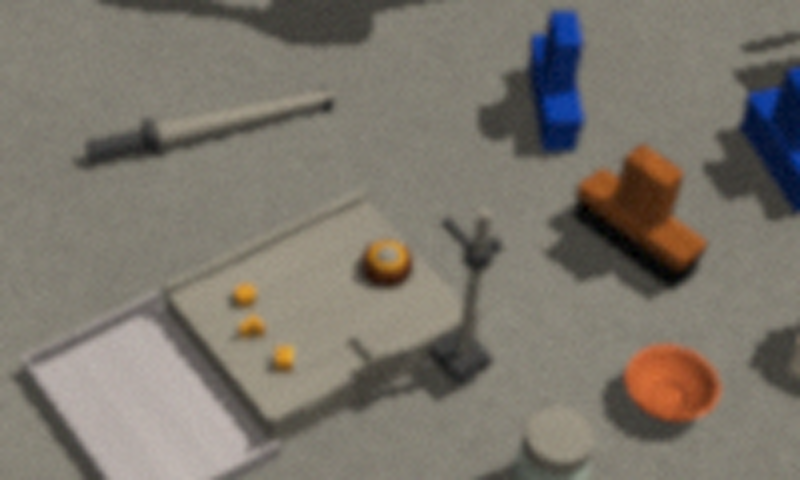

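The crop confirms the brush: wooden brown block at top-crop (92,243), with black bristles in the scene crop. The offcuts are at top-crop (511,155), (532,200) and (528,244). In the scene crop, the gauge pointer tip is near (447,222) and the rod top at (485,215). Measuring now.

```bash
python3 - <<'E'
from h import *
import pickle
c=pickle.load(open("top0.pkl","rb")); s=pickle.load(open("scene0.pkl","rb"))
T=lambda u,v:(195+(u+.5)/4-.5,135+(v+.5)/4-.5); S=lambda u,v:(255+(u+.5)/4-.5,130+(v+.5)/4-.5)
mod=np.array([[70,90,31],[-70,90,31],[78,-189,16],[-78,-189,16],[0,62,45]],float)
pix=[T(308,163),T(370,356),T(690,33),T(762,240),T(373,246)]
W=np.array([at(c,*p,m[2]) for p,m in zip(pix,mod)])
a,b=mod[:,:2]-mod[:,:2].mean(0),W[:,:2]-W[:,:2].mean(0)
yaw=np.arctan2((a[:,0]*b[:,1]-a[:,1]*b[:,0]).sum(),(a*b).sum())
Rz=R.from_euler("z",yaw).as_matrix()
o=W.mean(0)-Rz@mod.mean(0); o[2]=0
print("yaw",yaw,"o",o,"res",(W-(mod@Rz.T+o)).round(1).tolist())
w=lambda *p:Rz@np.array(p,float)+o
print("scene pendant by ray",at(s,*S(387,249),45).round(1),"model",w(0,62,45).round(1))
print("scene pan/plate proj check",proj(s,[w(70,90,31),w(-70,90,31),w(0,62,45),w(88,62,163)]).round(1), "rodtop seen",S(485,213))
for tag,f in(("tip",S(447,222)),("colfar",S(482,250))):
    p,d=ray(s,*f); q=w(54 if tag=="tip" else 88,62,0)
    t=((q-p)[:2]@d[:2])/(d[:2]@d[:2]); print(tag,(p+t*d).round(1),"at",q.round(1))
for n,p in(("a",(511,155)),("b",(532,200)),("c",(528,244))):
    P=at(c,*T(*p),35); print(n,P.round(1),(Rz.T@(P-o)).round(1))
# brush
hsv=cv2.cvtColor(c["image"],cv2.COLOR_RGB2HSV)
def big(m,x0,x1,y0,y1):
    k=np.zeros_like(m);k[y0:y1,x0:x1]=m[y0:y1,x0:x1]
    cs=cv2.findContours(k,cv2.RETR_EXTERNAL,cv2.CHAIN_APPROX_NONE)[0]; return max(cs,key=cv2.contourArea)
m=cv2.inRange(hsv,(3,110,60),(20,255,255))
br=big(m,195,240,170,225); q=cv2.boxPoints(cv2.minAreaRect(br)); print("brush box",[at(c,*x,36).round(1).tolist() for x in q])
cr=[at(c,*T(*x),36) for x in((43,187),(83,170),(142,300),(103,317))]; C=np.mean(cr,0)
e=(cr[2]+cr[3]-cr[0]-cr[1])[:2]; print("brush corners ctr",C.round(1),"len",np.hypot(*e)/2,"ang",np.arctan2(e[1],e[0]))
print("scene grip top",at(s,*S(655,160),86).round(1))
# loupe
sub=c["image"][185:255,440:490]; 
m2=cv2.inRange(hsv,(0,90,30),(20,255,200)); h=big(m2,445,490,205,255); r=cv2.minAreaRect(h); print("handle px",r); 
q=cv2.boxPoints(r); print([at(c,*x,20).round(1).tolist() for x in q])
save(cv2.resize(sub,None,fx=8,fy=8,interpolation=cv2.INTER_CUBIC),"loupe.png")
E
```

```text
yaw 0.2904595767642396 o [584.35871053  76.31890416   0.        ] res [[-0.4, -0.8, 0.0], [1.1, -0.3, 0.0], [-2.1, -0.6, 0.0], [2.1, -0.3, 0.0], [-0.7, 2.1, 0.0]]
scene pendant by ray [566.  138.4  45. ] model [566.6 135.7  45. ]
scene pan/plate proj check [[373.4 207.4]
 [344.  176.6]
 [350.5 192.2]
 [374.5 182.7]] rodtop seen (375.875, 182.875)
tip [620.2 155.  124.2] at [618.3 151.2   0. ]
colfar [653.4 165.5 129.4] at [650.9 160.9   0. ]
a [626.5  43.4  35. ] [ 30.9 -43.6  35. ]
b [595.4  29.9  35. ] [ -2.7 -47.6  35. ]
c [565.5  33.5  35. ] [-30.4 -35.6  35. ]
brush box [[611.1, 365.8, 36.0], [624.5, 336.2, 36.0], [533.5, 294.4, 36.0], [520.3, 323.9, 36.0]]
brush corners ctr [573.6 328.1  36. ] len 97.86337930092542 ang -2.724808772547422
scene grip top [573.3 331.4  86. ]
handle px ((469.3575134277344, 232.0371551513672), (33.740394592285156, 6.81539249420166), 75.37911987304688)
[[499.8, -334.1, 20.0], [504.0, -352.4, 20.0], [414.7, -371.0, 20.0], [410.5, -352.8, 20.0]]
```

View pics/loupe.png

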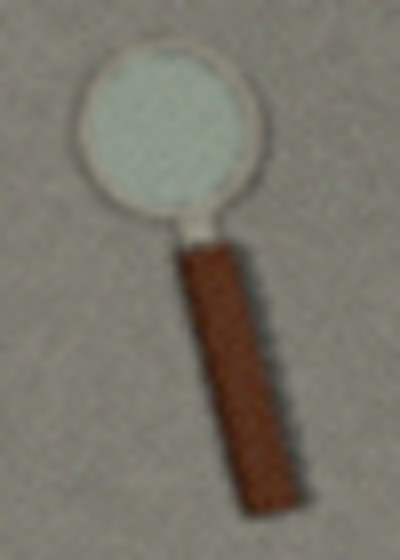

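Loupe crop: lens ring centre is at crop (172,128), which is full-image (461.4,200.9). The handle runs to full-image (474,248). The numbers agree: brush about (573,330) with its long axis at 0.42 rad, pendant about (566,138), and pointer height about 124. Going to the brush.

```bash
python3 -m creep '[{"linear":[2.28,-1.31,0],"spin":0.0558,"gripper":-1},{"linear":[2.28,-1.31,0],"spin":0.0558,"gripper":-1},{"linear":[2.28,-1.31,0],"spin":0.0558,"gripper":-1},{"linear":[2.28,-1.31,0],"spin":0.0558,"gripper":-1},{"linear":[2.28,-1.31,0],"spin":0.0558,"gripper":-1}]' 80
python3 -m creep '[{"linear":[2.28,-1.31,0],"spin":0.0558,"gripper":-1},{"linear":[2.28,-1.31,0],"spin":0.0558,"gripper":-1},{"linear":[2.28,-1.31,0],"spin":0.0558,"gripper":-1},{"linear":[2.28,-1.31,0],"spin":0.0558,"gripper":-1},{"linear":[2.28,-1.31,0],"spin":0.0558,"gripper":-1}]'
python3 -m creep '[{"linear":[2.28,-1.31,0],"spin":0.0558,"gripper":-1},{"linear":[2.28,-1.31,0],"spin":0.0558,"gripper":-1},{"linear":[2.28,-1.31,0],"spin":0.0558,"gripper":-1},{"linear":[2.28,-1.31,0],"spin":0.0558,"gripper":-1},{"linear":[2.28,-1.31,0],"spin":0.0558,"gripper":-1}]'
python3 -m creep '[{"linear":[0,0,-2],"spin":0,"gripper":-1},{"linear":[0,0,-2],"spin":0,"gripper":-1},{"linear":[0,0,-2],"spin":0,"gripper":-1},{"linear":[0,0,-1],"spin":0,"gripper":-1},{"linear":[0,0,0],"spin":0,"gripper":-1}]'
```

```text
t: 0.52
tcp_pos: [345.3, 460.3, 238.8]
ee_rot: [-3.141, -0.001, 3.011]
wrist_force: [-0.4, -0.0, -1.0]
gripper_width: 85.1
finger_force: 0.0
t: 0.93
tcp_pos: [459.4, 394.7, 238.7]
ee_rot: [-3.141, -0.001, -2.994]
wrist_force: [-0.5, 0.3, -0.7]
gripper_width: 85.5
finger_force: 0.0
t: 1.35
tcp_pos: [573.4, 329.3, 238.6]
ee_rot: [3.141, -0.001, -2.715]
wrist_force: [0.8, -0.4, -0.0]
gripper_width: 85.6
finger_force: 0.0
t: 1.77
tcp_pos: [570.6, 329.4, 165.4]
ee_rot: [3.141, -0.007, -2.717]
wrist_force: [0.5, 0.0, -1.1]
gripper_width: 85.4
finger_force: 0.0
```

```bash
python3 -m creep '[{"linear":[0,0,-2.5],"spin":0,"gripper":-1},{"linear":[0,0,-2.5],"spin":0,"gripper":-1},{"linear":[0,0,-2.5],"spin":0,"gripper":-1},{"linear":[0,0,-2.0],"spin":0,"gripper":-1},{"linear":[0,0,-1.6],"spin":0,"gripper":-1}]'
python3 -m creep '[{"linear":[0,0,0],"spin":0,"gripper":-1},{"linear":[0,0,0],"spin":0,"gripper":1},{"linear":[0,0,0],"spin":0,"gripper":1},{"linear":[0,0,0],"spin":0,"gripper":1},{"linear":[0,0,0],"spin":0,"gripper":1}]' 80
python3 -m creep '[{"linear":[0,0,0],"spin":0,"gripper":1},{"linear":[0,0,0],"spin":0,"gripper":1},{"linear":[0,0,0],"spin":0,"gripper":1},{"linear":[0,0,0],"spin":0,"gripper":1},{"linear":[0,0,0],"spin":0,"gripper":1}]'
```

```text
t: 2.18
tcp_pos: [572.5, 330.3, 57.6]
ee_rot: [3.142, -0.0, -2.717]
wrist_force: [0.2, 0.2, 0.2]
gripper_width: 85.6
finger_force: 0.0
t: 2.6
tcp_pos: [573.9, 330.7, 60.4]
ee_rot: [-3.141, 0.003, -2.717]
wrist_force: [-0.8, 0.4, -0.1]
gripper_width: 38.7
finger_force: 0.0
t: 3.02
tcp_pos: [573.5, 330.4, 59.6]
ee_rot: [-3.141, 0.002, -2.717]
wrist_force: [-1.2, -0.2, 5.8]
gripper_width: 21.4
finger_force: 79.0
```

```bash
python3 -m creep '[{"linear":[0,0,1],"spin":0,"gripper":1},{"linear":[0,0,2],"spin":0,"gripper":1},{"linear":[0,0,3],"spin":0,"gripper":1},{"linear":[0,0,3],"spin":0,"gripper":1},{"linear":[0,0,3],"spin":0,"gripper":1}]'
python3 -m creep '[{"linear":[0,0,3],"spin":0,"gripper":1},{"linear":[0,0,2],"spin":0,"gripper":1},{"linear":[0,0,2],"spin":0,"gripper":1},{"linear":[0,-1,0],"spin":-0.03,"gripper":1},{"linear":[0,-2,0],"spin":-0.03,"gripper":1}]'
python3 -m creep '[{"linear":[0.1,-2.5,0],"spin":-0.03,"gripper":1},{"linear":[0.1,-2.5,0],"spin":-0.03,"gripper":1},{"linear":[0.1,-2.5,0],"spin":-0.014,"gripper":1},{"linear":[0.1,-2.5,0],"spin":0,"gripper":1},{"linear":[0.1,-2.5,0],"spin":0,"gripper":1}]'
python3 -m creep '[{"linear":[0.1,-2.5,0],"spin":0,"gripper":1},{"linear":[0.1,-2.5,0],"spin":0,"gripper":1},{"linear":[0.1,-2.5,0],"spin":0,"gripper":1},{"linear":[0.1,-1.9,0],"spin":0,"gripper":1},{"linear":[0.1,-0.5,0],"spin":0,"gripper":1}]'
python3 -m creep '[{"linear":[0,0,0],"spin":0,"gripper":1},{"linear":[0,0,0],"spin":0,"gripper":1},{"linear":[0,0,0],"spin":0,"gripper":1},{"linear":[0,0,0],"spin":0,"gripper":1},{"linear":[0,0,0],"spin":0,"gripper":1}]'
python3 - <<'E'
from h import *
import pickle
s=snap("scene"); pickle.dump(s,open("s1.pkl","wb"))
save(cv2.resize(s["image"][80:250,240:460],None,fx=3.5,fy=3.5,interpolation=cv2.INTER_CUBIC),"s1.png")
E
```

```text
t: 3.43
tcp_pos: [571.9, 329.9, 179.1]
ee_rot: [3.141, -0.002, -2.717]
wrist_force: [0.8, -0.3, -1.3]
gripper_width: 21.2
finger_force: 78.1
t: 3.85
tcp_pos: [572.7, 301.1, 249.2]
ee_rot: [3.141, 0.002, -2.778]
wrist_force: [0.1, -0.9, -2.7]
gripper_width: 21.1
finger_force: 78.3
t: 4.27
tcp_pos: [576.5, 173.2, 246.3]
ee_rot: [3.141, -0.003, -2.853]
wrist_force: [0.0, 0.2, -0.1]
gripper_width: 21.1
finger_force: 78.2
t: 4.68
tcp_pos: [581.7, 72.8, 246.5]
ee_rot: [-3.141, -0.003, -2.856]
wrist_force: [0.2, -0.9, -2.3]
gripper_width: 21.1
finger_force: 78.2
t: 5.1
tcp_pos: [582.5, 77.1, 248.1]
ee_rot: [3.141, -0.0, -2.85]
wrist_force: [-0.7, -0.1, -1.2]
gripper_width: 21.1
finger_force: 78.2
```

View pics/s1.png

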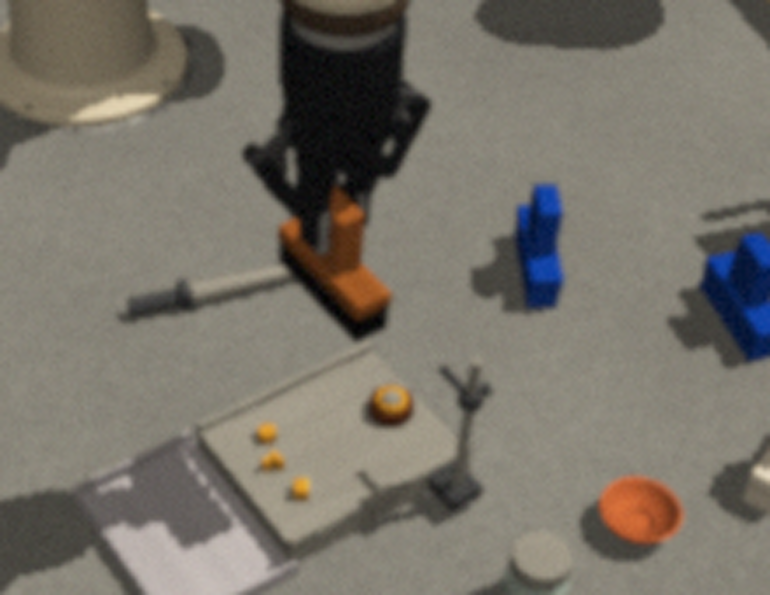

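The brush is held upright above the plate's free area at crop (335,280), clear of the pendant (390,402). Lowering behind the offcuts.

```bash
python3 -m creep '[{"linear":[0,0,-2],"spin":0,"gripper":1},{"linear":[0,0,-2.5],"spin":0,"gripper":1},{"linear":[0,0,-2.5],"spin":0,"gripper":1},{"linear":[0,0,-2.5],"spin":0,"gripper":1},{"linear":[0,0,-2],"spin":0,"gripper":1}]'
python3 -m creep '[{"linear":[0,0,-1.5],"spin":0,"gripper":1},{"linear":[0,0,-1],"spin":0,"gripper":1},{"linear":[0,0,-1],"spin":0,"gripper":1},{"linear":[0,0,-0.6],"spin":0,"gripper":1},{"linear":[0,0,0],"spin":0,"gripper":1}]'
python3 -m creep '[{"linear":[0,0,0],"spin":0,"gripper":1},{"linear":[0,0,0],"spin":0,"gripper":1},{"linear":[0,0,0],"spin":0,"gripper":1},{"linear":[0,0,0],"spin":0,"gripper":1},{"linear":[0,0,0],"spin":0,"gripper":1}]'
```

```text
t: 5.57
tcp_pos: [581.9, 76.7, 131.3]
ee_rot: [3.141, -0.002, -2.851]
wrist_force: [-0.7, -0.7, -1.7]
gripper_width: 21.0
finger_force: 78.3
t: 5.98
tcp_pos: [582.1, 76.3, 91.3]
ee_rot: [3.141, -0.002, -2.851]
wrist_force: [-0.6, -0.9, -1.4]
gripper_width: 20.8
finger_force: 78.3
t: 6.4
tcp_pos: [583.0, 76.2, 92.9]
ee_rot: [-3.141, 0.001, -2.851]
wrist_force: [0.3, 0.4, -1.7]
gripper_width: 21.4
finger_force: 78.3
```

```bash
python3 -m creep '[{"linear":[0,0,-0.3],"spin":0,"gripper":1},{"linear":[0,0,-0.3],"spin":0,"gripper":1},{"linear":[0,0,0],"spin":0,"gripper":1},{"linear":[0,0,0],"spin":0,"gripper":1},{"linear":[0,0,0],"spin":0,"gripper":1}]'
python3 -m creep '[{"linear":[0.114,-0.383,0],"spin":0,"gripper":1},{"linear":[0.114,-0.383,0],"spin":0,"gripper":1},{"linear":[0.114,-0.383,0],"spin":0,"gripper":1},{"linear":[0.114,-0.383,0],"spin":0,"gripper":1},{"linear":[0.114,-0.383,0],"spin":0,"gripper":1}]'
python3 -m creep '[{"linear":[0.114,-0.383,0],"spin":0,"gripper":1},{"linear":[0.114,-0.383,0],"spin":0,"gripper":1},{"linear":[0.114,-0.383,0],"spin":0,"gripper":1},{"linear":[0.114,-0.383,0],"spin":0,"gripper":1},{"linear":[0.114,-0.383,0],"spin":0,"gripper":1}]'
python3 -m creep '[{"linear":[0.114,-0.383,0],"spin":0,"gripper":1},{"linear":[0.114,-0.383,0],"spin":0,"gripper":1},{"linear":[0.114,-0.383,0],"spin":0,"gripper":1},{"linear":[0.114,-0.383,0],"spin":0,"gripper":1},{"linear":[0.114,-0.383,0],"spin":0,"gripper":1}]'
```

```text
t: 6.82
tcp_pos: [582.6, 76.2, 86.1]
ee_rot: [3.141, -0.0, -2.851]
wrist_force: [-0.5, 0.2, -1.1]
gripper_width: 21.0
finger_force: 78.3
t: 7.23
tcp_pos: [588.6, 56.5, 86.4]
ee_rot: [-3.142, 0.0, -2.852]
wrist_force: [0.4, -0.1, -1.3]
gripper_width: 20.8
finger_force: 78.3
t: 7.65
tcp_pos: [594.2, 37.5, 86.3]
ee_rot: [3.142, -0.0, -2.851]
wrist_force: [0.4, -0.0, -1.2]
gripper_width: 21.0
finger_force: 78.3
t: 8.07
tcp_pos: [599.9, 18.4, 86.3]
ee_rot: [3.142, 0.0, -2.851]
wrist_force: [0.8, 0.7, -0.2]
gripper_width: 21.0
finger_force: 78.3
```

```bash
python3 -m creep '[{"linear":[0.114,-0.383,0],"spin":0,"gripper":1},{"linear":[0.114,-0.383,0],"spin":0,"gripper":1},{"linear":[0.114,-0.383,0],"spin":0,"gripper":1},{"linear":[0.114,-0.383,0],"spin":0,"gripper":1},{"linear":[0.114,-0.383,0],"spin":0,"gripper":1}]'
python3 -m creep '[{"linear":[0.114,-0.383,0],"spin":0,"gripper":1},{"linear":[0.114,-0.383,0],"spin":0,"gripper":1},{"linear":[0.114,-0.383,0],"spin":0,"gripper":1},{"linear":[0.114,-0.383,0],"spin":0,"gripper":1},{"linear":[0.114,-0.383,0],"spin":0,"gripper":1}]'
python3 -m creep '[{"linear":[0,0,1],"spin":0,"gripper":1},{"linear":[0,0,2.5],"spin":0,"gripper":1},{"linear":[0,0,3],"spin":0,"gripper":1},{"linear":[0,0,3],"spin":0,"gripper":1},{"linear":[0,0,3],"spin":0,"gripper":1}]'
python3 -m creep '[{"linear":[0,0,3],"spin":0,"gripper":1},{"linear":[0,0,2],"spin":0,"gripper":1},{"linear":[-0.2,1.5,0],"spin":0,"gripper":1},{"linear":[-0.4,3,0],"spin":0,"gripper":1},{"linear":[-0.4,3,0],"spin":0,"gripper":1}]'
python3 - <<'E'
from h import *
s=snap("scene");t=snap("top")
a=cv2.resize(s["image"][175:275,250:400],None,fx=4,fy=4,interpolation=cv2.INTER_CUBIC)
import pickle; pickle.dump(t,open("t2.pkl","wb"))
for n,c in(("s",s),("t",t)):
    h=cv2.cvtColor(c["image"],cv2.COLOR_RGB2HSV); m=cv2.inRange(h,(10,140,120),(28,255,255))
    k,_,st,ce=cv2.connectedComponentsWithStats(m)
    for i in range(1,k):
        if st[i,4]>3:
            P=at(c,*ce[i],9)
            if 480<P[0]<760 and -180<P[1]<200: print(n,ce[i].round(1),st[i,4],P.round(0), (R.from_euler("z",-.29).as_matrix()@(P-[584,77,0])).round(0))
save(a,"pan.png")
E
```

```text
t: 8.48
tcp_pos: [605.6, -0.8, 86.3]
ee_rot: [-3.142, 0.0, -2.851]
wrist_force: [-0.1, -0.3, -2.1]
gripper_width: 21.0
finger_force: 78.3
t: 8.9
tcp_pos: [611.3, -20.0, 86.3]
ee_rot: [3.142, -0.0, -2.851]
wrist_force: [0.5, -0.6, -1.0]
gripper_width: 21.1
finger_force: 78.3
t: 9.32
tcp_pos: [611.0, -19.4, 213.4]
ee_rot: [-3.142, 0.0, -2.851]
wrist_force: [0.4, -0.8, -1.5]
gripper_width: 20.6
finger_force: 78.3
t: 9.73
tcp_pos: [600.6, 56.4, 261.1]
ee_rot: [3.141, -0.0, -2.853]
wrist_force: [0.8, 0.1, -2.7]
gripper_width: 21.5
finger_force: 78.3
s [351.7 194.3] 39 [545. 149.   9.] [-16.  80.   9.]
s [300.5 215.2] 20 [579. -13.   9.] [-31. -85.   9.]
s [307.1 225.1] 22 [617.  -5.   9.] [  8. -88.   9.]
s [313.  231.7] 26 [643.   5.   9.] [ 36. -86.   9.]
t [318.3 188.2] 106 [589.  55.   9.] [ -1. -22.   9.]
t [289.9 195.7] 28 [570. 134.   9.] [ 3. 59.  9.]
```

View pics/pan.png

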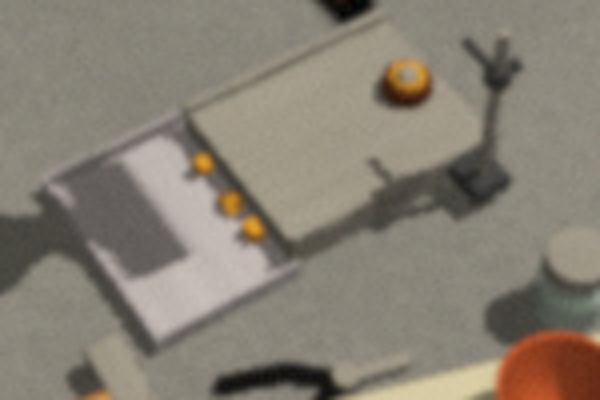

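The picture shows all three offcuts lying in the pan at crop (203,163), (231,203) and (254,228). Returning the brush to its original place.

```bash
python3 -m creep '[{"linear":[-0.3,3,0],"spin":0,"gripper":1},{"linear":[-0.3,3,0],"spin":0,"gripper":1},{"linear":[-0.3,3,0],"spin":0,"gripper":1},{"linear":[-0.3,3,0],"spin":0,"gripper":1},{"linear":[-0.3,3,0],"spin":0,"gripper":1}]'
python3 -m creep '[{"linear":[-0.3,3,0],"spin":0,"gripper":1},{"linear":[-0.3,3,0],"spin":0,"gripper":1},{"linear":[-0.3,3,0],"spin":0,"gripper":1},{"linear":[-0.3,2.3,0],"spin":0,"gripper":1},{"linear":[0,1,0],"spin":0,"gripper":1}]'
python3 -m creep '[{"linear":[0,0,-1],"spin":0,"gripper":1},{"linear":[0,0,-2.5],"spin":0,"gripper":1},{"linear":[0,0,-2.5],"spin":0,"gripper":1},{"linear":[0,0,-2.5],"spin":0,"gripper":1},{"linear":[0,0,-2.5],"spin":0,"gripper":1}]'
python3 -m creep '[{"linear":[0,0,-2.5],"spin":0,"gripper":1},{"linear":[0,0,-2],"spin":0,"gripper":1},{"linear":[0,0,-1.5],"spin":0,"gripper":1},{"linear":[0,0,-1],"spin":0,"gripper":1},{"linear":[0,0,0],"spin":0,"gripper":1}]'
python3 -m creep '[{"linear":[0,0,0],"spin":0,"gripper":1},{"linear":[0,0,0],"spin":0,"gripper":1},{"linear":[0,0,0],"spin":0,"gripper":1},{"linear":[0,0,0],"spin":0,"gripper":1},{"linear":[0,0,0],"spin":0,"gripper":1}]'
```

```text
t: 10.25
tcp_pos: [585.2, 207.0, 260.3]
ee_rot: [3.141, -0.002, -2.851]
wrist_force: [0.8, -0.1, -0.8]
gripper_width: 21.0
finger_force: 78.7
t: 10.67
tcp_pos: [572.4, 331.6, 260.2]
ee_rot: [3.14, -0.002, -2.848]
wrist_force: [0.4, -0.2, -1.4]
gripper_width: 21.0
finger_force: 79.0
t: 11.08
tcp_pos: [574.0, 326.4, 148.9]
ee_rot: [-3.141, -0.001, -2.853]
wrist_force: [-0.6, -0.4, -1.5]
gripper_width: 20.9
finger_force: 79.0
t: 11.5
tcp_pos: [572.3, 326.3, 77.6]
ee_rot: [-3.141, -0.006, -2.853]
wrist_force: [-1.1, -0.7, -1.4]
gripper_width: 20.7
finger_force: 79.0
t: 11.92
tcp_pos: [574.8, 328.7, 82.4]
ee_rot: [3.142, 0.002, -2.851]
wrist_force: [0.2, 0.3, -1.3]
gripper_width: 21.2
finger_force: 79.0
```

```bash
python3 -m creep '[{"linear":[0,0,-0.7],"spin":0,"gripper":1},{"linear":[0,0,-0.6],"spin":0,"gripper":1},{"linear":[0,0,-0.4],"spin":0,"gripper":1},{"linear":[0,0,-0.2],"spin":0,"gripper":1},{"linear":[0,0,0],"spin":0,"gripper":1}]'
python3 -m creep '[{"linear":[0,0,0],"spin":0,"gripper":1},{"linear":[0,0,0],"spin":0,"gripper":1},{"linear":[0,0,0],"spin":0,"gripper":1},{"linear":[0,0,0],"spin":0,"gripper":1},{"linear":[0,0,0],"spin":0,"gripper":1}]'
```

```text
t: 12.33
tcp_pos: [573.4, 328.2, 61.0]
ee_rot: [-3.141, -0.002, -2.851]
wrist_force: [0.4, -0.2, -1.1]
gripper_width: 21.3
finger_force: 79.0
t: 12.75
tcp_pos: [574.3, 328.5, 62.6]
ee_rot: [3.142, 0.0, -2.851]
wrist_force: [-0.3, -0.2, -0.9]
gripper_width: 20.8
finger_force: 79.0
```

```bash
python3 -m creep '[{"linear":[0,0,-0.2],"spin":0,"gripper":1},{"linear":[0,0,-0.1],"spin":0,"gripper":1},{"linear":[0,0,0],"spin":0,"gripper":1},{"linear":[0,0,0],"spin":0,"gripper":1},{"linear":[0,0,0],"spin":0,"gripper":1}]'
python3 -m creep '[{"linear":[0,0,0],"spin":0,"gripper":-1},{"linear":[0,0,0],"spin":0,"gripper":-1},{"linear":[0,0,0],"spin":0,"gripper":-1},{"linear":[0,0,0],"spin":0,"gripper":-1},{"linear":[0,0,0],"spin":0,"gripper":-1}]'
python3 -m creep '[{"linear":[0,0,0],"spin":0,"gripper":-1},{"linear":[0,0,0],"spin":0,"gripper":-1},{"linear":[0,0,0],"spin":0,"gripper":-1},{"linear":[0,0,0],"spin":0,"gripper":-1},{"linear":[0,0,0],"spin":0,"gripper":-1}]'
```

```text
t: 13.17
tcp_pos: [574.3, 328.5, 59.7]
ee_rot: [-3.142, 0.0, -2.851]
wrist_force: [-1.7, -0.6, 2.5]
gripper_width: 21.2
finger_force: 79.1
t: 13.58
tcp_pos: [574.2, 328.4, 59.2]
ee_rot: [3.142, 0.0, -2.851]
wrist_force: [-0.2, 0.1, -0.2]
gripper_width: 80.1
finger_force: 0.0
t: 14.0
tcp_pos: [574.2, 328.4, 59.3]
ee_rot: [-3.142, 0.0, -2.851]
wrist_force: [0.6, -0.1, -1.1]
gripper_width: 85.3
finger_force: 0.0
```

```bash
python3 -m creep '[{"linear":[0,0,1],"spin":0,"gripper":-1},{"linear":[0,0,2.5],"spin":0,"gripper":-1},{"linear":[0,0,3.2],"spin":0,"gripper":-1},{"linear":[0,0,3.2],"spin":0,"gripper":-1},{"linear":[0,0,3.2],"spin":0,"gripper":-1}]'
python3 -m creep '[{"linear":[0,0,3],"spin":0,"gripper":-1},{"linear":[0,0,2],"spin":0,"gripper":-1},{"linear":[0,0,1],"spin":-0.03,"gripper":-1},{"linear":[0,0,0],"spin":-0.03,"gripper":-1},{"linear":[0,0,0],"spin":-0.033,"gripper":-1}]'
python3 -m creep '[{"linear":[-0.52,-3.39,0],"spin":0,"gripper":-1},{"linear":[-0.52,-3.39,0],"spin":0,"gripper":-1},{"linear":[-0.52,-3.39,0],"spin":0,"gripper":-1},{"linear":[-0.52,-3.39,0],"spin":0,"gripper":-1},{"linear":[-0.52,-3.39,0],"spin":0,"gripper":-1}]'
python3 -m creep '[{"linear":[-0.52,-3.39,0],"spin":0,"gripper":-1},{"linear":[-0.52,-3.39,0],"spin":0,"gripper":-1},{"linear":[-0.52,-3.39,0],"spin":0,"gripper":-1},{"linear":[-0.52,-3.39,0],"spin":0,"gripper":-1},{"linear":[-0.52,-3.39,0],"spin":0,"gripper":-1}]'
python3 -m creep '[{"linear":[-0.52,-3.39,0],"spin":0,"gripper":-1},{"linear":[-0.52,-3.39,0],"spin":0,"gripper":-1},{"linear":[-0.52,-3.39,0],"spin":0,"gripper":-1},{"linear":[-0.52,-3.39,0],"spin":0,"gripper":-1},{"linear":[-0.52,-3.39,0],"spin":0,"gripper":-1}]'
python3 -m creep '[{"linear":[-0.52,-3.39,0],"spin":0,"gripper":-1},{"linear":[-0.52,-3.39,0],"spin":0,"gripper":-1},{"linear":[-0.52,-3.39,0],"spin":0,"gripper":-1},{"linear":[-0.52,-3.39,0],"spin":0,"gripper":-1},{"linear":[-0.52,-3.39,0],"spin":0,"gripper":-1}]'
python3 -m creep '[{"linear":[0,0,0],"spin":0,"gripper":-1},{"linear":[0,0,0],"spin":0,"gripper":-1},{"linear":[0,0,0],"spin":0,"gripper":-1},{"linear":[0,0,0],"spin":0,"gripper":-1},{"linear":[0,0,0],"spin":0,"gripper":-1}]'
python3 - <<'E'
from h import *
t=snap("top");s=snap("scene")
# brush check
for n,c,b in(("t",t,(195,240,170,225)),("s",s,(390,445,150,215))):
    h=cv2.cvtColor(c["image"],cv2.COLOR_RGB2HSV); m=cv2.inRange(h,(3,110,60),(20,255,255))
    k=np.zeros_like(m);k[b[2]:b[3],b[0]:b[1]]=m[b[2]:b[3],b[0]:b[1]]
    cs=max(cv2.findContours(k,cv2.RETR_EXTERNAL,cv2.CHAIN_APPROX_NONE)[0],key=cv2.contourArea); r=cv2.minAreaRect(cs); print(n,r,at(c,*r[0],40).round(0))
# loupe handle in scene
h=cv2.cvtColor(s["image"],cv2.COLOR_RGB2HSV); m=cv2.inRange(h,(0,100,30),(18,255,190)); k=np.zeros_like(m); k[190:230,155:190]=m[190:230,155:190]
cs=max(cv2.findContours(k,cv2.RETR_EXTERNAL,cv2.CHAIN_APPROX_NONE)[0],key=cv2.contourArea); r=cv2.minAreaRect(cs); print(r)
print("handle ctr scene",at(s,*r[0],13).round(1))
a=cv2.resize(s["image"][160:260,130:230],None,fx=3,fy=3,interpolation=cv2.INTER_CUBIC)
b=cv2.resize(s["image"][130:230,380:480],None,fx=3,fy=3,interpolation=cv2.INTER_CUBIC); save(np.hstack([a,b]),"s3.png")
E
```

```text
t: 14.42
tcp_pos: [574.0, 328.4, 192.5]
ee_rot: [3.142, 0.0, -2.851]
wrist_force: [0.4, 0.1, 0.6]
gripper_width: 85.2
finger_force: 0.0
t: 14.83
tcp_pos: [574.8, 328.7, 252.9]
ee_rot: [3.141, 0.004, -2.946]
wrist_force: [0.7, 0.7, 0.5]
gripper_width: 85.6
finger_force: 0.0
t: 15.25
tcp_pos: [547.7, 157.6, 251.2]
ee_rot: [-3.141, 0.001, -2.944]
wrist_force: [1.2, -0.8, -0.2]
gripper_width: 85.6
finger_force: 0.0
t: 15.67
tcp_pos: [521.7, -12.1, 251.3]
ee_rot: [-3.141, 0.001, -2.944]
wrist_force: [1.0, -0.1, 0.1]
gripper_width: 85.2
finger_force: 0.0
t: 16.08
tcp_pos: [495.7, -181.7, 251.4]
ee_rot: [-3.141, 0.001, -2.944]
wrist_force: [0.1, -0.4, 0.5]
gripper_width: 85.0
finger_force: 0.0
t: 16.5
tcp_pos: [469.7, -351.3, 251.4]
ee_rot: [-3.141, 0.001, -2.945]
wrist_force: [0.6, -0.6, -0.2]
gripper_width: 85.3
finger_force: 0.0
t: 16.92
tcp_pos: [470.6, -348.4, 250.6]
ee_rot: [-3.142, 0.0, -2.943]
wrist_force: [0.1, 0.7, 0.1]
gripper_width: 85.3
finger_force: 0.0
t ((217.0931854248047, 195.6284637451172), (36.587459564208984, 12.647516250610352), 72.47443389892578) [573. 329.  40.]
s ((418.4344482421875, 180.62216186523438), (33.36457061767578, 19.57477569580078), 42.273685455322266) [575. 340.  40.]
((170.96551513671875, 208.91378784179688), (25.8116512298584, 6.31364107131958), 68.19859313964844)
handle ctr scene [ 459.5 -354.    13. ]
```

View pics/s3.png

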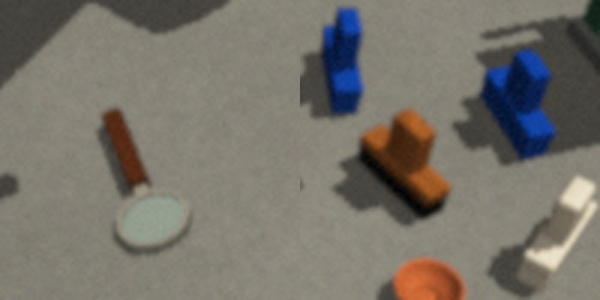

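The brush stands upright at crop (405,160), and the loupe lies undisturbed (left crop, lens at (150,220)). Descending on the handle.

```bash
python3 -m creep '[{"linear":[0,-0.2,-1],"spin":0,"gripper":-1},{"linear":[0,0,-3],"spin":0,"gripper":-1},{"linear":[0,0,-3.5],"spin":0,"gripper":-1},{"linear":[0,0,-3.5],"spin":0,"gripper":-1},{"linear":[0,0,-3.5],"spin":0,"gripper":-1}]' 100
python3 -m creep '[{"linear":[0,0,-3],"spin":0,"gripper":-1},{"linear":[0,0,-2],"spin":0,"gripper":-1},{"linear":[0,0,-1.5],"spin":0,"gripper":-1},{"linear":[0,0,-0.5],"spin":0,"gripper":-1},{"linear":[0,0,0],"spin":0,"gripper":-1}]'
python3 -m creep '[{"linear":[0,0,0],"spin":0,"gripper":-1},{"linear":[0,0,0],"spin":0,"gripper":-1},{"linear":[0,0,0],"spin":0,"gripper":-1},{"linear":[0,0,0],"spin":0,"gripper":-1},{"linear":[0,0,0],"spin":0,"gripper":-1}]'
```

```text
t: 17.43
tcp_pos: [470.1, -351.1, 103.3]
ee_rot: [-3.141, 0.0, -2.944]
wrist_force: [0.4, -0.1, -0.4]
gripper_width: 85.4
finger_force: 0.0
t: 17.85
tcp_pos: [469.2, -350.2, 33.3]
ee_rot: [3.138, -0.002, -2.944]
wrist_force: [0.3, 0.4, 0.2]
gripper_width: 85.3
finger_force: 0.0
t: 18.27
tcp_pos: [470.6, -352.0, 36.2]
ee_rot: [-3.14, 0.001, -2.944]
wrist_force: [-0.4, 0.2, -0.0]
gripper_width: 85.0
finger_force: 0.0
```

```bash
python3 -m creep '[{"linear":[0,0.1,-1],"spin":0,"gripper":-1},{"linear":[0,0.1,-0.8],"spin":0,"gripper":-1},{"linear":[0,0,-0.5],"spin":0,"gripper":-1},{"linear":[0,0,-0.2],"spin":0,"gripper":-1},{"linear":[0,0,0],"spin":0,"gripper":-1}]'
python3 -m creep '[{"linear":[0,0,0],"spin":0,"gripper":-1},{"linear":[0,0,0],"spin":0,"gripper":-1},{"linear":[0,0,0],"spin":0,"gripper":-1},{"linear":[0,0,0],"spin":0,"gripper":-1},{"linear":[0,0,0],"spin":0,"gripper":-1}]'
```

```text
t: 18.68
tcp_pos: [469.5, -348.8, 9.0]
ee_rot: [3.14, -0.001, -2.944]
wrist_force: [0.9, -0.8, -0.5]
gripper_width: 85.1
finger_force: 0.0
t: 19.1
tcp_pos: [470.3, -349.7, 10.6]
ee_rot: [-3.141, 0.0, -2.944]
wrist_force: [-0.3, -0.9, -0.3]
gripper_width: 85.6
finger_force: 0.0
```

```bash
python3 -m creep '[{"linear":[0,0,0],"spin":0,"gripper":1},{"linear":[0,0,0],"spin":0,"gripper":1},{"linear":[0,0,0],"spin":0,"gripper":1},{"linear":[0,0,0],"spin":0,"gripper":1},{"linear":[0,0,0],"spin":0,"gripper":1}]' 100
python3 -m creep '[{"linear":[0,0,0],"spin":0,"gripper":1},{"linear":[0,0,0],"spin":0,"gripper":1},{"linear":[0,0,0],"spin":0,"gripper":1},{"linear":[0,0,0],"spin":0,"gripper":1},{"linear":[0,0,0],"spin":0,"gripper":1}]'
python3 -m creep '[{"linear":[0,0,0],"spin":0,"gripper":1},{"linear":[0,0,0],"spin":0,"gripper":1},{"linear":[0,0,0],"spin":0,"gripper":1},{"linear":[0,0,0],"spin":0,"gripper":1},{"linear":[0,0,0],"spin":0,"gripper":1}]'
```

```text
t: 19.52
tcp_pos: [470.2, -349.5, 10.3]
ee_rot: [-3.142, -0.0, -2.944]
wrist_force: [-0.6, -1.9, -0.6]
gripper_width: 26.0
finger_force: 0.0
t: 19.93
tcp_pos: [470.4, -349.9, 10.7]
ee_rot: [-3.141, 0.0, -2.944]
wrist_force: [0.2, 1.1, 5.3]
gripper_width: 15.6
finger_force: 99.5
t: 20.35
tcp_pos: [470.4, -349.9, 10.7]
ee_rot: [-3.141, 0.0, -2.944]
wrist_force: [-0.4, 0.2, 5.1]
gripper_width: 15.4
finger_force: 99.5
```

```bash
python3 -m creep '[{"linear":[0,0,0.5],"spin":0,"gripper":1},{"linear":[0,0,1],"spin":0,"gripper":1},{"linear":[0,0,2],"spin":0,"gripper":1},{"linear":[0,0,3],"spin":0,"gripper":1},{"linear":[0,0,3],"spin":0,"gripper":1}]'
python3 -m creep '[{"linear":[0,0,3],"spin":0,"gripper":1},{"linear":[0,0,1.5],"spin":0,"gripper":1},{"linear":[0,0,0.5],"spin":0,"gripper":1},{"linear":[0,0,0],"spin":0,"gripper":1},{"linear":[0,0,0],"spin":0,"gripper":1}]'
python3 -m creep '[{"linear":[0,0,0],"spin":0,"gripper":1},{"linear":[0,0,0],"spin":0,"gripper":1},{"linear":[0,0,0],"spin":0,"gripper":1},{"linear":[0,0,0],"spin":0,"gripper":1},{"linear":[0,0,0],"spin":0,"gripper":1}]'
python3 - <<'E'
from h import *
import pickle
t=snap("top");s=snap("scene"); pickle.dump((t,s),open("l4.pkl","wb"))
o=get_obs(); y=o["ee_rot"][2]; P=np.array(o["tcp_pos"]); a=0.197
L=P+[75*np.cos(a),75*np.sin(a),-4.7]; print(P,L)
pt=proj(t,L)[0];ps=proj(s,L)[0]; print(pt,ps)
f=lambda c,p:cv2.resize(c["image"][int(p[1])-35:int(p[1])+35,int(p[0])-40:int(p[0])+40],None,fx=5,fy=5,interpolation=cv2.INTER_CUBIC)
A=f(t,pt);B=f(s,ps)
for I in(A,B): cv2.drawMarker(I,(202,177),(255,0,0),0,16,1)
print([int(pt[0])-40,int(pt[1])-35],[int(ps[0])-40,int(ps[1])-35])
save(np.hstack([A,B]),"l4.png")
E
```

```text
t: 20.77
tcp_pos: [469.3, -348.5, 105.5]
ee_rot: [3.139, -0.002, -2.944]
wrist_force: [1.4, -0.4, -1.3]
gripper_width: 15.5
finger_force: 98.9
t: 21.18
tcp_pos: [469.6, -348.9, 154.1]
ee_rot: [3.14, -0.001, -2.944]
wrist_force: [0.1, 0.5, -1.4]
gripper_width: 15.2
finger_force: 98.9
t: 21.6
tcp_pos: [470.0, -349.4, 154.7]
ee_rot: [3.141, -0.0, -2.944]
wrist_force: [-0.3, 0.2, -0.7]
gripper_width: 15.4
finger_force: 98.9
[ 470.16962912 -349.50211523  155.09442678] [ 543.71899222 -334.82249712  150.39442678]
[475.3356165  195.98803946] [166.00528823 196.9010398 ]
[435, 160] [126, 161]
```

View pics/l4.png

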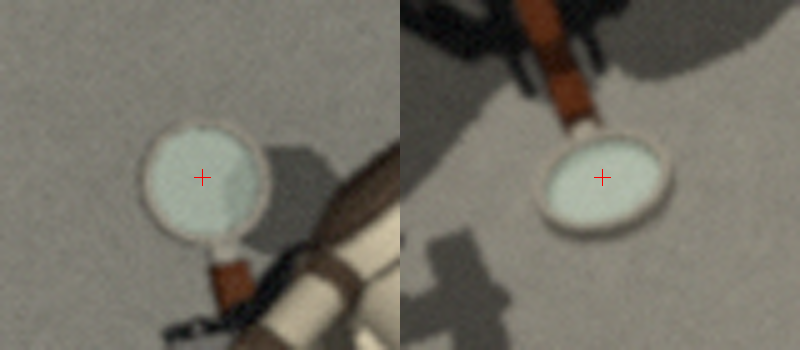

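The lens sits where predicted in both views (top crop (206,181), scene crop (605,182)), so the hold is level and lens = TCP + (73.5, 14.7, −4.7). Moving over the pendant.

```bash
python3 -m creep '[{"linear":[0.1,0.8,0],"spin":0,"gripper":1},{"linear":[0.1,1.6,0],"spin":0,"gripper":1},{"linear":[0.1,2.4,0],"spin":0,"gripper":1},{"linear":[0.1,2.6,0],"spin":0,"gripper":1},{"linear":[0.1,2.6,0],"spin":0,"gripper":1}]'
python3 -m creep '[{"linear":[0.1,2.6,0],"spin":0,"gripper":1},{"linear":[0.1,2.6,0],"spin":0,"gripper":1},{"linear":[0.1,2.6,0],"spin":0,"gripper":1},{"linear":[0.1,2.6,0],"spin":0,"gripper":1},{"linear":[0.1,2.6,0],"spin":0,"gripper":1}]'
python3 -m creep '[{"linear":[0.1,2.6,0],"spin":0,"gripper":1},{"linear":[0.1,2.6,0],"spin":0,"gripper":1},{"linear":[0.1,2.6,0],"spin":0,"gripper":1},{"linear":[0.1,2.6,0],"spin":0,"gripper":1},{"linear":[0.1,2.6,0],"spin":0,"gripper":1}]'
python3 -m creep '[{"linear":[0.1,2.6,0],"spin":0,"gripper":1},{"linear":[0.1,2.4,0],"spin":0,"gripper":1},{"linear":[0.1,2.2,0],"spin":0,"gripper":1},{"linear":[0.1,1.6,0],"spin":0,"gripper":1},{"linear":[0.1,1.0,0],"spin":0,"gripper":1}]'
python3 -m creep '[{"linear":[0.1,0.7,-0.3],"spin":0,"gripper":1},{"linear":[0.1,0.4,-0.6],"spin":0,"gripper":1},{"linear":[0,0.2,-0.8],"spin":0,"gripper":1},{"linear":[0,0,-0.6],"spin":0,"gripper":1},{"linear":[0,0,-0.3],"spin":0,"gripper":1}]'
python3 -m creep '[{"linear":[0,0,0],"spin":0,"gripper":1},{"linear":[0,0,0],"spin":0,"gripper":1},{"linear":[0,0,0],"spin":0,"gripper":1},{"linear":[0,0,0],"spin":0,"gripper":1},{"linear":[0,0,0],"spin":0,"gripper":1}]'
```

```text
t: 22.12
tcp_pos: [475.0, -247.2, 155.2]
ee_rot: [3.141, 0.0, -2.944]
wrist_force: [0.7, 0.2, -1.2]
gripper_width: 15.6
finger_force: 98.9
t: 22.53
tcp_pos: [479.6, -116.9, 155.3]
ee_rot: [3.141, 0.0, -2.944]
wrist_force: [0.7, -0.3, -0.5]
gripper_width: 15.6
finger_force: 98.9
t: 22.95
tcp_pos: [484.3, 13.0, 155.3]
ee_rot: [3.141, 0.0, -2.944]
wrist_force: [0.0, 1.1, -1.1]
gripper_width: 15.7
finger_force: 98.9
t: 23.37
tcp_pos: [489.1, 111.1, 155.3]
ee_rot: [3.141, -0.0, -2.942]
wrist_force: [-0.7, 0.2, -2.0]
gripper_width: 15.2
finger_force: 98.9
t: 23.78
tcp_pos: [491.2, 120.9, 127.5]
ee_rot: [3.141, -0.003, -2.945]
wrist_force: [-1.4, -0.3, -1.4]
gripper_width: 15.8
finger_force: 98.9
t: 24.2
tcp_pos: [492.5, 121.3, 129.7]
ee_rot: [-3.141, 0.001, -2.945]
wrist_force: [-0.9, 0.0, -1.6]
gripper_width: 15.5
finger_force: 98.9
```

```bash
python3 -m creep '[{"linear":[0,0.1,-0.1],"spin":0,"gripper":1},{"linear":[0,0.1,0],"spin":0,"gripper":1},{"linear":[0,0,0],"spin":0,"gripper":1},{"linear":[0,0,0],"spin":0,"gripper":1},{"linear":[0,0,0],"spin":0,"gripper":1}]'
python3 -m creep '[{"linear":[0,0,0],"spin":0,"gripper":1},{"linear":[0,0,0],"spin":0,"gripper":1},{"linear":[0,0,0],"spin":0,"gripper":1},{"linear":[0,0,0],"spin":0,"gripper":1},{"linear":[0,0,0],"spin":0,"gripper":1}]'
python3 - <<'E'
from h import *
t=snap("top");s=snap("scene")
P=np.array(get_obs()["tcp_pos"]); L=P+[73.5,14.7,-4.7]; print(P.round(1),L.round(1))
T=L+[51.7,15.5,0]; C=L+[51.7*88/54,15.5*88/54,0]
A=[]
for c in(t,s):
    u,v=proj(c,L)[0].astype(int); x0,y0=u-40,v-45
    I=cv2.resize(c["image"][y0:y0+80,x0:x0+80],None,fx=5,fy=5,interpolation=cv2.INTER_CUBIC)
    print([x0,y0],proj(c,[L,T,C]).round(1).tolist())
    for q,col in((L,(255,0,0)),(T,(0,255,0)),(C,(255,255,0))):
        z=proj(c,q)[0]; cv2.drawMarker(I,(int((z[0]-x0+.5)*5),int((z[1]-y0+.5)*5)),col,0,10,1)
    A.append(I)
save(np.hstack(A),"fin.png")
E
```

```text
t: 24.62
tcp_pos: [492.2, 123.5, 128.3]
ee_rot: [-3.142, 0.0, -2.944]
wrist_force: [0.6, 0.0, -1.1]
gripper_width: 15.7
finger_force: 98.9
t: 25.03
tcp_pos: [492.2, 123.4, 128.3]
ee_rot: [3.142, 0.0, -2.944]
wrist_force: [0.2, -0.4, -1.9]
gripper_width: 15.6
finger_force: 98.9
[492.2 123.4 128.3] [565.7 138.1 123.6]
[np.int64(245), np.int64(148)] [[285.8, 193.2], [279.3, 173.2], [275.3, 160.7]]
[np.int64(313), np.int64(127)] [[353.1, 172.1], [365.5, 184.6], [373.6, 192.9]]
```

View pics/fin.png

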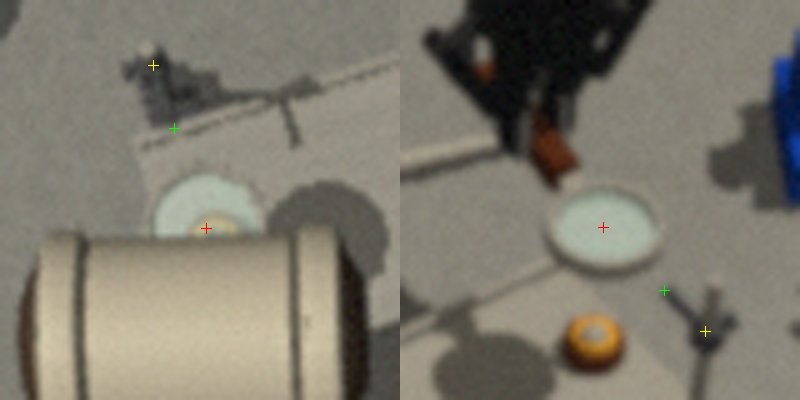

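The lens ring is at scene crop (605,229), on its predicted position. The markers for the pointer tip (664,290) and collar (705,331) at lens height fall on the gauge within about a pixel. The arm is still, so I'm handing in.

```bash
python3 -c "
from cell import job_done; print(job_done())"
```

```text
the job is handed in; nothing more can be done
None
```

I handed the job in at about 25 s, and the judge returned no verdict: the three offcuts are in the pan, the brush is standing on the bench, and the loupe is held level over the pendant within about 3 mm of the pointer's height.

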